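# Hardness check on a cured casting in a flip-cap pot

## Task

Go on with the cure checks on the castings in the rack of flip-cap pots: first press fully shut the cap of the shorter pot that was left open, then flick the tallest pot's cap open, right back past upright. Take the pencil-shaped hardness gauge out of its stand and hold it upright with its foot on the pen ring in the middle of the tallest pot's casting, pressed down gently (about 10 N) so that its sprung pin goes in and the flat foot sits flush. Finish while still holding the gauge pressed there for the reading; leave the third pot shut and the bottle, flask and beaker where they stand.

Things in the scene. Friction and masses are not known exactly. Their poses are not given: they have to be found in the camera images.
- tall_tab (a point): Centre of the opening tab of the tallest pot's cap, 50 mm from the hinge line. The tab is 14 mm wide, 5 mm thick and sticks out 12 mm beyond the cap's edge, opposite the hinge, roughly towards the robot. The point turns with the cap: x from tab to hinge (level when shut), y along the hinge and the row of pots, z the cap's outward normal (up when shut, 88 mm above the bench)
- tall_hinge (a point): Middle of the hinge line of the tallest pot's cap, at the rim on the side away from the robot, 22.5 mm from the pot's axis, 86 mm above the bench. Does not turn with the cap: x points from the tab's shut position to the hinge, y along the hinge line, z up. The pot's axis lies at x = -22.5 mm in this frame
- cap_tall (a joint): Angle of the tallest pot's cap (rad): 0 shut, 1.57 upright, 2.3 stop, fully back. The hinge is slightly stiff (0.02 N m): the cap stays at any angle it is left at
- tall_spot (a point): The test spot: middle of the level top face of the hard cured casting in the tallest pot, marked with a pen ring 13 mm across. It lies 10 mm below the rim, 76 mm above the bench, in the pot's mouth of 36 mm inner diameter; z up. Hidden while the cap is shut
- short2_rim (a point): Centre of the rim of the third pot (shorter, shut; same 40 mm pot and cap), 62 mm above the bench
- gauge_grip (a point): Grip centre of the loose pencil-shaped hardness gauge (0.19 kg, 120 mm long), 80 mm above its foot: an aluminium barrel 26 mm in diameter from 40 to 116 mm above the foot, a black end up to 120 mm, and below the barrel a steel nose 18 mm in diameter. z points up along the gauge. It starts upright in its stand, the barrel's shoulder resting on the stand's top 50 mm above the bench
- gauge_foot (a point): Centre of the flat foot face, 18 mm across, at the gauge's lower end; z points up along the gauge. The sprung pin, 3.6 mm thick, sticks out 2.5 mm below it
- pin (a joint): How far the gauge's pin is pushed in (m): 0 free, 0.0025 level with the foot. Its spring takes 0.5 N to start and 8 N for the full 2.5 mm. The pin itself dents the casting by about 0.5 mm, so with the foot just flush on the casting it reads about 0.0020 at 7 to 8 N; beyond that the foot bears on the casting, which does not give
- stand: Dark weighted steel stand that carries the gauge: round base 72 mm across, neck 42 mm across, 50 mm high, with an upright hole 21 mm wide for the gauge's nose. Fixed; origin at the centre of its underside
- bottle: White plastic bottle with white cap, 66 mm across, 145 mm tall, loose, not to be disturbed; origin at the centre of its underside
- flask: Empty glass conical flask, 80 mm across the base, 104 mm tall, loose, not to be disturbed; origin at the centre of its underside
- beaker: Empty glass beaker, 68 mm across, 85 mm tall, loose, not to be disturbed; origin at the centre of its underside
- rack: Grey plastic rack, 74 x 206 mm, its upper plate's top 32 mm above the bench, fixed. It holds three white round flip-cap pots of 40 mm diameter firmly in a row along its y axis, 62 mm apart; the order varies. Each pot has a flat hinged cap 43 mm across, 5 mm thick, hinged on the rack's +x side, its tab on the -x side. Origin: centre of the underside
- pot_tall: The tallest of the three flip-cap pots: 40 mm across, its rim 86 mm above the bench (shorter ones 62 mm), mouth 36 mm inside, held firmly in the rack. Origin at the centre of its underside, 8 mm above the bench, on the pot's axis; x towards the cap's hinge, z up
- cap_short1 (a joint): Angle of the cap of the shorter pot that was left open (rad): starts leaning back at 1.75 to 2.15, 0 fully shut. Same cap and same slightly stiff hinge as the tallest pot's
- short1_hinge (a point): Middle of the hinge line of the open shorter pot's cap, at the rim, 22.5 mm from the pot's axis, 62 mm above the bench. Does not turn with the cap: x points from the pot's axis to the hinge (away from the robot), y along the hinge, z up
- short1_tab (a point): Centre of the tab of the open shorter pot's cap, 50 mm from its hinge line; it turns with the cap: x from tab to hinge, z the cap's outward normal (up when shut)
- cap_short2 (a joint): Angle of the cap of the third pot, the other shorter one (rad), 0 shut; to be left shut
Not all that is in view belongs to the job. Leave any yellow look-alike of the part that bears gauge_grip alone.

How it is judged:
On the way, in this order (a step that is already met when the one before it is completed fails the run):
1. the shorter pot that was left open is pressed shut (value of joint cap_short1 below 0.08 rad), for 0.2 s.
2. the tallest pot's cap is flicked open past upright (value of joint cap_tall above 1.65 rad), for 0.2 s.
3. the gauge is lifted out of its stand (height (world z) of gauge_foot above 0.06 m and contact force between the fingers and gauge above 1 N), for 0.2 s.
At the end, for the whole second after the job is handed in: The gauge is still in the gripper, upright within 0.1 rad, its foot within 6 mm of the marked spot and flush on the casting (pin in by more than 1.7 mm), pressing with 5 to 20 N and at rest; the tallest pot's cap is open by more than 1.65 rad, the two other caps are shut to within 0.08 rad (value of joint cap_tall above 1.65 rad and value of joint each of cap_short1, cap_short2 below 0.08 rad and horizontal distance between gauge_foot and tall_spot below 0.006 m and z of gauge_foot in the frame of tall_spot below 0.002 m and angle between gauge's own z axis and vertical below 0.1 rad and value of joint pin above 0.0017 m and contact force between gauge and pot_tall between 5 and 20 N and contact force between the fingers and gauge above 1 N and linear speed of gauge below 0.02 m/s); the arm keeps its last pose, push and grip.
It fails at once if the gauge is pressed on the tallest pot with more than 35 N (contact force between gauge and pot_tall above 35 N).
It fails at once if the third pot's cap is opened (value of joint cap_short2 above 0.3 rad).
It fails at once if the bottle, flask or beaker is displaced by more than 30 mm or tipped (distance of any of bottle, flask, beaker from where it was at the start of the episode above 0.03 m or angle between any of bottle, flask, beaker's own z axis and vertical above 0.3 rad).
It also fails if it takes over 61 s, if anything falls off the work surface, if the arm or the gripper's body presses on something with over 40 N, if the wrist force passes 120 N, or if a joint passes its speed limit or range.

## Robot

A 7-joint arm with a two-finger parallel gripper is mounted at the origin on the work surface. World frame = base frame: x ahead of the robot, y to its left, z up, the work surface at z = 0. Lengths are in m, angles in rad, forces in N, time in s.
With the tool pointing down it reaches from about 0.425 to 0.925 m from the base axis. Payload 6.8 kg.
Tool frame: the origin (TCP) lies on the front face of the gripper's body, between the roots of the fingers; the fingertips stand 73 mm ahead of it and the grasp point (between the pads) lies 54 mm ahead of it; z points along the fingers, y is the line along which they close (so a half turn about z gives the same grasp; the last joint's range is limited). The gripper opens to 85 mm and grips with 20 to 120 N. Pads are 22 mm wide; open, the fingers measure 114 mm over their backs; the gripper's body (76 mm by 85 mm) begins 54 mm behind the grasp point. The pads swing forward as they close: fully open they stand 13 mm farther back than shut.
Start: joints at [-1.304, 0.477, 0.022, 1.555, -0.011, 1.109, -0.083], TCP at [0.247, 0.628, 0.304] pointing down, gripper open.
Joint ranges: [-2.96, 2.96], [-0.34, 2.1], [-1.41, 1.46], [0.24, 2.44], [-1.37, 4.51], [0.17, 1.92], [-2.96, 2.96]. Speed limits (rad/s): [2.39, 2.39, 3.14, 3.14, 3.14, 3.14, 3.14].

## Interface

Orientations are given as a unit quaternion [w, x, y, z].
In Python, from station import bot, optics gives the robot as it stands.
- The arm moves only by the tool drive_tool, never from a script. Its argument "deltas" is a list of rows, each an object with "gripper": the closure in counts, from 0 (fully open) to 255 (shut); "offset": the shift along the tool's x, y, z in units of 1000 mm (1.0 is 1000 mm), a list of three; "angular": the turn, a rotation vector about the tool's x, y, z in units of 45 degrees (1.0 is 45 degrees), a list of three. In form: [{"gripper": gripper, "offset": [dx, dy, dz], "angular": [rx, ry, rz]}, ...]. A call has 1 to 5 rows; each row is the pose to reach, as a shift and turn from the pose commanded when the call began, along the tool's axes at that moment; what a row does not reach only later rows make up. A row lasts 1/10 s, in which the tool goes at most 50 mm and 8.59 degrees, less where a joint would pass 70% of its speed; a pose out of reach is approached as far as the arm can. A call with a number of a shift or a turn outside -1 to 1 is refused whole. A call with a gripper value outside its range is refused whole. The fingers move at their own pace and stop on an object; "grip_force" is the grip in N (left out, the last holds). Time passes only in rows, so rows that repeat a pose let the fingers close. It gives the time, the measured TCP pose, the force, the opening and the grip force at its end, in the units of the state.
- bot.get_obs(): the state, without advancing time (a new reading comes with each control period).
- optics.read_camera(name): name is "scene" or "top" or "wrist"; returns the picture (420x560x3 uint8, blue, green, red); there is no depth.
- optics.camera_model(name): a dict with "fx", "fy", "cx", "cy" (pixels), "dist" ([k1, k2, p1, p2, k3] as OpenCV has them; the pictures are not rectified), "cam_to_world" (4x4, takes a point from camera to world coordinates). Camera axes: x right, y up, looking along -z (the intrinsics and any distortion apply to the point x, -y, -z); pixel columns grow to the right and rows downward; lengths in m; the calibration is good to about 2 mm. A picture is of the moment at which its call begins: read the wrist's pose just before it. camera_model takes no time and is no camera call; for the wrist camera it gives the pose at the moment of the call.
- bot.hand_in(): hands the job in; it is judged then, once.
The state is a dict: "t": time; "q": joint angles; "joint_vel": joint speeds; "joint_torque": joint torques, N m; "eef_pos": TCP position; "tool_rot": TCP orientation; "contact_force": force on the tool from outside, world axes, zero at the start; "torque": the same for the moment, N m; "gripper_width": opening from 0.0 (shut) to 1.0 (fully open); "grasp_force": force on a finger pad.
Only numpy, scipy, OpenCV 4.12 (cv2) and the standard library are available. Lean on these libraries where they do the work, as an engineer would, in place of code of your own. Each camera call takes 0.05 s, during which the arm holds its last target. There are 200 camera calls.

## Working session

There is one attempt and no reset: what is moved stays moved. The work goes in short steps, Python scripts to look and compute and a tool call to move; the robot and the scene stay as the last step left them, time stands still between calls to the robot, and variables do not carry over. Pictures are saved under pics/ and viewed, at most 10 in all, crops included, and the job is handed in when it is done.

Besides the shell and the picture viewer there is one more tool, called after "Request:" as name(argument=value, ...), one argument or row to a line, values as JSON. drive_tool: Moves the arm, as the interface text tells. Its arguments: {"type":"object","properties":{"deltas":{"type":"array"},"grip_force":{"type":"number"}},"required":["deltas"]}

```bash
mkdir -p pics; ls; python3 - <<'E'
from station import bot, optics
import cv2
for n in ("scene","top"):
    cv2.imwrite(f"pics/{n}0.png",optics.read_camera(n)); m=optics.camera_model(n); print(n,m)
o=bot.get_obs(); print(o)
E
```

```text
pics
scene {'fx': 418.7663906160088, 'fy': 418.7663906160088, 'cx': 281.3269950807913, 'cy': 205.26826461518678, 'dist': array([-0.13014199,  0.        ,  0.        ,  0.        ,  0.        ]), 'cam_to_world': array([[ 0.13149436, -0.65298344,  0.74586987,  1.14887055],
       [ 0.99128827,  0.09233314, -0.0939263 , -0.05372276],
       [-0.00753619,  0.75172283,  0.65943612,  0.6241528 ],
       [ 0.        ,  0.        ,  0.        ,  1.        ]])}
top {'fx': 510.7924576142725, 'fy': 510.7924576142725, 'cx': 266.0354354612114, 'cy': 203.8180542348118, 'dist': array([-0.02623237,  0.        ,  0.        ,  0.        ,  0.        ]), 'cam_to_world': array([[-3.20070749e-03,  9.84891424e-01, -1.73143402e-01,
         3.24849389e-01],
       [-9.99994834e-01, -3.20337262e-03,  2.64039718e-04,
         2.30832491e-02],
       [-2.94592380e-04,  1.73143353e-01,  9.84896590e-01,
         1.27426714e+00],
       [ 0.00000000e+00,  0.00000000e+00,  0.00000000e+00,
         1.00000000e+00]])}
{'t': 0.1, 'q': array([-1.30413434,  0.4777331 ,  0.02237665,  1.55632999, -0.01150585,
        1.10930018, -0.08310658]), 'joint_vel': array([-1.54253657e-03, -1.59766743e-03, -8.67874256e-04, -3.47833993e-03,
       -3.12869112e-05,  3.37414284e-06,  1.88819983e-03]), 'joint_torque': array([ 3.94146904e-03, -5.97761679e+01,  1.61317136e+00, -2.81951594e+01,
        1.27544085e-02,  5.05486300e-03, -1.65228607e-05]), 'eef_pos': array([0.24695518, 0.62776779, 0.30302254]), 'tool_rot': array([-8.86168670e-05,  1.86295716e-01,  9.82493375e-01, -8.16196097e-04]), 'contact_force': array([-0.24766803, -0.56211223, -0.05347612]), 'torque': array([0.03030732, 0.02744784, 0.02487332]), 'grasp_force': 0.0, 'gripper_width': 0.9993588082124018}
```

View pics/scene0.png

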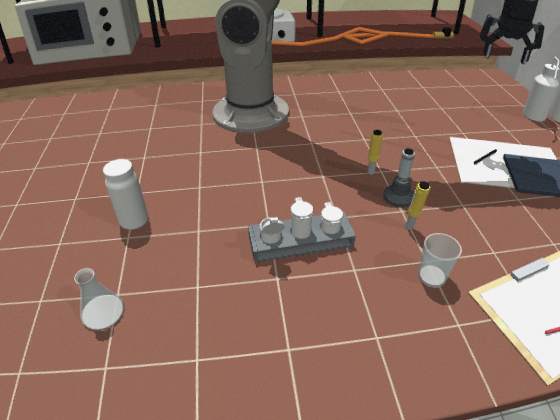

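View pics/top0.png

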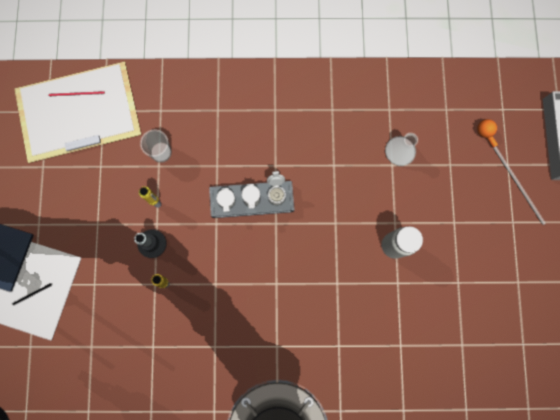

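The scene view has the rack at about (300,235), with the open short pot at (270,230), the tall pot at (301,220) and the third at (332,220). The grey gauge stands in its stand at (405,170), with yellow look-alikes at (375,150) and (418,205). In the top view the rack is at (252,198) and the gauge's black end at (141,239).

```bash
cat > h.py <<'E'
import numpy as np, cv2
from station import bot, optics
from scipy.spatial.transform import Rotation as R
def ray(m,u,v):
    K=np.array([[m['fx'],0,m['cx']],[0,m['fy'],m['cy']],[0,0,1]])
    p=cv2.undistortPoints(np.array([[[u,v]]],float),K,m['dist'])[0,0]
    T=m['cam_to_world']; d=T[:3,:3]@np.array([p[0],-p[1],-1]); return T[:3,3],d/np.linalg.norm(d)
def onz(m,u,v,z):
    o,d=ray(m,u,v); return o+d*(z-o[2])/d[2]
def tri(m1,p1,m2,p2):
    o1,d1=ray(m1,*p1);o2,d2=ray(m2,*p2)
    s=np.linalg.lstsq(np.c_[d1,-d2],o2-o1,rcond=None)[0]
    a,b=o1+s[0]*d1,o2+s[1]*d2; return (a+b)/2,np.linalg.norm(a-b)
def proj(m,P):
    T=np.linalg.inv(m['cam_to_world']); c=T[:3,:3]@np.asarray(P,float)+T[:3,3]
    K=np.array([[m['fx'],0,m['cx']],[0,m['fy'],m['cy']],[0,0,1]])
    return cv2.projectPoints(np.array([[c[0],-c[1],-c[2]]]),np.zeros(3),np.zeros(3),K,m['dist'])[0].ravel()
def tcp(o=None):
    o=o or bot.get_obs(); q=o['tool_rot']; return o['eef_pos'],R.from_quat([q[1],q[2],q[3],q[0]])
def to(P,Rt=None,o=None):
    """offset and angular for target TCP pose"""
    p,r=tcp(o); off=r.inv().apply(np.asarray(P)-p)
    a=(r.inv()*Rt).as_rotvec()/(np.pi/4) if Rt is not None else np.zeros(3)
    return off.round(4),a.round(3)
E
python3 - <<'E'
import cv2,numpy as np
t=cv2.imread('pics/top0.png');s=cv2.imread('pics/scene0.png')
z=lambda im,x,y,w,h:cv2.resize(im[y:y+h,x:x+w],None,fx=4,fy=4,interpolation=cv2.INTER_CUBIC)
a=np.hstack([z(t,205,165,95,60),z(t,115,215,70,60)]); b=np.hstack([z(s,243,190,115,75),z(s,380,140,50,75)])
w=max(a.shape[1],b.shape[1]); p=lambda i:cv2.copyMakeBorder(i,0,0,0,w-i.shape[1],0)
cv2.imwrite('pics/z0.png',np.vstack([p(a),p(b)]))
E
```

```text
(no output)
```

View pics/z0.png

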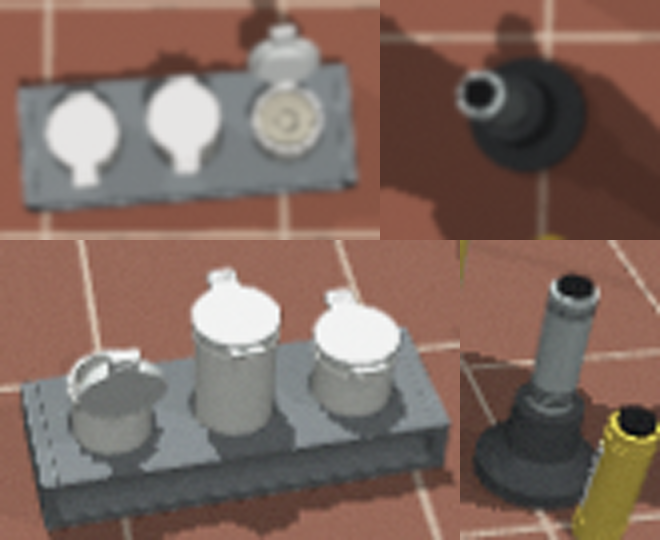

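The zoom shows the tall cap's centre at top (251,194) and scene (302,209), short1's mouth at top (276.8,194.8), and short2's cap at top (225.5,197.8) and scene (332,213.8). The gauge's end is at top (140,238.8) and scene (408.8,152).

```bash
python3 - <<'E'
from h import *
np.set_printoptions(precision=4,suppress=True)
t=optics.camera_model('top');s=optics.camera_model('scene')
for n,z,a,b in (('tall',.091,(251,194),(302,209)),('s1',.062,(276.8,194.8),None),('s2',.067,(225.5,197.8),(332.2,213.8)),('gauge',.13,(140,238.8),(408.8,152)),('standbase',.01,(147.5,244),None)):
    print(n,onz(t,*a,z), b and onz(s,*b,z), b and tri(t,a,s,b))
m=optics.camera_model('wrist'); print(m)
# objects: footprint estimates
for n,z,a in (('beaker',.0,(155,145)),('yellow1',.1,(148,190)),('yellow2',.1,(158,280)),('bottle',.145,(408,239)),('flaskbase',0,(400,152)),):
    print(n,onz(t,*a,z))
# rack direction from top plate edges
print(onz(t,205+20/4,165+85/4,.032),onz(t,205+347/4,165+66/4,.032),onz(t,205+355/4,165+185/4,.032),onz(t,205+28/4,165+210/4,.032))
p,r=tcp(); print(r.as_matrix())
E
```

```text
tall [0.5565 0.0582 0.091 ] [0.5621 0.0599 0.091 ] (array([0.5575, 0.0595, 0.0869]), np.float64(0.0024945086570501763))
s1 [ 0.56   -0.0033  0.062 ] None None
s2 [0.5521 0.1202 0.067 ] [0.558  0.1217 0.067 ] (array([0.5532, 0.1218, 0.0625]), np.float64(0.002512817897501732))
gauge [0.447  0.3068 0.13  ] [0.458  0.3068 0.13  ] (array([0.4482, 0.3102, 0.1229]), np.float64(0.0032912333867251564))
standbase [0.4468 0.3174 0.01  ] None None
{'fx': 329.09787331504185, 'fy': 329.09787331504185, 'cx': 276.3897034297844, 'cy': 209.10363821727205, 'dist': array([-0.0235,  0.    ,  0.    ,  0.    ,  0.    ]), 'cam_to_world': array([[ 0.3653, -0.8903, -0.2718,  0.1763],
       [ 0.9309,  0.3487,  0.1088,  0.655 ],
       [-0.0021, -0.2928,  0.9562,  0.3743],
       [ 0.    ,  0.    ,  0.    ,  1.    ]])}
beaker [0.7045 0.3098 0.    ]
yellow1 [0.5651 0.2999 0.1   ]
yellow2 [0.3558 0.2695 0.1   ]
bottle [ 0.443  -0.2925  0.145 ]
flaskbase [ 0.6837 -0.3239  0.    ]
[0.588  0.1619 0.032 ] [ 0.5994 -0.0414  0.032 ] [ 0.5244 -0.0455  0.032 ] [0.5095 0.1557 0.032 ]
[[-0.9306  0.3661 -0.0005]
 [ 0.3661  0.9306 -0.0016]
 [-0.0001 -0.0016 -1.    ]]
```

```bash
cat >> h.py <<'E'
def RT(yaw=3.5,tilt=0):
    """tool down, x toward robot, y along rack; tilt>0 points fingers forward (deg)"""
    c,s=np.cos(np.radians(yaw)),np.sin(np.radians(yaw))
    r=R.from_matrix(np.array([[-c,-s,0],[-s,c,0],[0,0,-1.]]))
    return R.from_rotvec(np.radians(-tilt)*np.array([-s,c,0]))*R.from_matrix(np.array([[-c,-s,0],[-s,c,0],[0,0,-1.]]))
E
python3 - <<'E'
from h import *
print(to([.54,.058,.28],RT()))
E
```

```text
(array([-0.4813, -0.4229,  0.0238]), array([-0.002, -0.   , -0.555]))
```

Request:
drive_tool(
  deltas=[
    {"gripper": 255,"offset": [-0.0375,-0.033,0],"angular": [0,0,-0.11]},
    {"gripper": 255,"offset": [-0.075,-0.066,0],"angular": [0,0,-0.22]},
    {"gripper": 255,"offset": [-0.11,-0.1,0],"angular": [0,0,-0.33]},
    {"gripper": 255,"offset": [-0.15,-0.132,0],"angular": [0,0,-0.44]},
    {"gripper": 255,"offset": [-0.187,-0.165,0],"angular": [0,0,-0.555]},
  ],
  grip_force=60,
)

```text
t: 0.6
eef_pos: [0.361, 0.4048, 0.3036]
tool_rot: [-0.0, -0.032, 0.999, -0.0]
contact_force: [1.6, 0.2, 1.1]
gripper_width: 0.142
grasp_force: 0.0
```

```bash
python3 - <<'E'
from h import *
print(tcp()[0],to([.54,.058,.28],RT()))
E
```

```text
[0.36102715 0.40484683 0.30363382] (array([-0.1562, -0.3577,  0.0237]), array([-0.   , -0.   ,  0.005]))
```

Request:
drive_tool(
  deltas=[
    {"gripper": 255,"offset": [-0.156,-0.357,0.024],"angular": [0,0,0]},
    {"gripper": 255,"offset": [-0.156,-0.357,0.024],"angular": [0,0,0]},
    {"gripper": 255,"offset": [-0.156,-0.357,0.024],"angular": [0,0,0]},
    {"gripper": 255,"offset": [-0.156,-0.357,0.024],"angular": [0,0,0]},
    {"gripper": 255,"offset": [-0.156,-0.357,0.024],"angular": [0,0,0]},
  ],
)

```text
t: 1.1
eef_pos: [0.4744, 0.1827, 0.2884]
tool_rot: [-0.0, -0.031, 1.0, 0.0]
contact_force: [1.2, 0.8, -0.0]
gripper_width: 0.001
grasp_force: 0.0
```

```bash
python3 - <<'E'
from h import *
print(tcp()[0],to([.54,.058,.28],RT()))
E
```

```text
[0.47440403 0.18272279 0.28835968] (array([-0.0578, -0.1285,  0.0083]), array([ 0., -0.,  0.]))
```

Request:
drive_tool(
  deltas=[
    {"gripper": 255,"offset": [-0.058,-0.128,0.008],"angular": [0,0,0]},
    {"gripper": 255,"offset": [-0.058,-0.128,0.008],"angular": [0,0,0]},
    {"gripper": 255,"offset": [-0.058,-0.128,0.008],"angular": [0,0,0]},
    {"gripper": 255,"offset": [-0.058,-0.128,0.008],"angular": [0,0,0]},
    {"gripper": 255,"offset": [-0.058,-0.128,0.008],"angular": [0,0,0]},
  ],
)

```text
t: 1.6
eef_pos: [0.5396, 0.0596, 0.28]
tool_rot: [-0.001, -0.029, 1.0, -0.0]
contact_force: [0.5, 0.6, 0.1]
gripper_width: -0.002
grasp_force: 0.0
```

```bash
python3 - <<'E'
from h import *
o=bot.get_obs(); print(tcp(o)[0],o['q'])
import pickle
m=optics.camera_model('wrist'); im=optics.read_camera('wrist'); pickle.dump((m,im),open('w1.pkl','wb'))
cv2.imwrite('pics/w1.png',im)
for P in ([.557,.058,.091],[.56,-.003,.062],[.552,.12,.067]): print(proj(m,P))
E
```

```text
[0.53963942 0.05962716 0.28004526] [-0.4036695   0.28758634  0.21638124  1.90964453 -0.07476778  0.95312496
  1.47683556]
[273.39752946 224.686256  ]
[207.60985498 213.44557206]
[342.07648564 214.43725339]
```

View pics/w1.png

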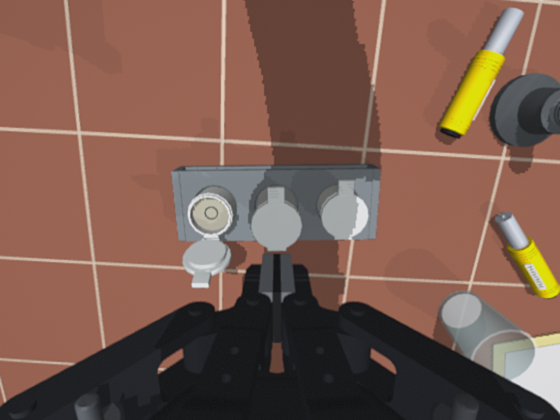

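The wrist view is clear: the tall cap is centred at about (276,222), s1's mouth with its pen ring at (211,213), s2's cap at (345,213), and s1's open cap tab at (201,280). The fingers are closed.

```bash
python3 - <<'E'
from h import *
import pickle
m,im=pickle.load(open('w1.pkl','rb'))
for n,u,v,z in (('tall',276.5,222.5,.091),('s1',211,213,.062),('s2',344.5,213.5,.067),('talltab',276.5,190,.0905),('s1 ring',211,212.5,.052)): print(n,onz(m,u,v,z))
a=onz(m,174,168,.032);b=onz(m,379,167,.032);c=onz(m,377,238,.032);d=onz(m,179,241,.032);print(a,b,c,d,(a+b+c+d)/4)
print('s1 tab in bigger dist', onz(m,201,281,.105))
hx=onz(m,211,213,.062)
E
```

```text
tall [0.55490533 0.06048395 0.091     ]
s1 [5.59379628e-01 1.33260499e-04 6.20000000e-02]
s2 [0.55097951 0.12209534 0.067     ]
talltab [0.52710972 0.05882602 0.0905    ]
s1 ring [ 0.56217399 -0.00176799  0.052     ]
[ 0.52508988 -0.04195772  0.032     ] [0.51214743 0.15843599 0.032     ] [0.58638926 0.16754521 0.032     ] [ 0.6021265  -0.03910119  0.032     ] [0.55643827 0.06123057 0.032     ]
s1 tab in bigger dist [ 6.05809804e-01 -7.43896004e-05  1.05000000e-01]
```

```bash
python3 - <<'E'
from h import *
for P in ([.648,.000,.28],[.648,.000,.165],[.585,.0005,.165],[.560,.0005,.160],[.556,.0005,.150],[.556,.0005,.145]): print(to(P,RT(3.7)))
E
```

```text
(array([-0.1047, -0.0677,  0.    ]), array([ 0.001, -0.001, -0.004]))
(array([-0.1049, -0.0677,  0.115 ]), array([ 0.001, -0.001, -0.004]))
(array([-0.042 , -0.0634,  0.1151]), array([ 0.001, -0.001, -0.004]))
(array([-0.0171, -0.0618,  0.1201]), array([ 0.001, -0.001, -0.004]))
(array([-0.0131, -0.0616,  0.1301]), array([ 0.001, -0.001, -0.004]))
(array([-0.0131, -0.0616,  0.1351]), array([ 0.001, -0.001, -0.004]))
```

Request:
drive_tool(
  deltas=[
    {"gripper": 255,"offset": [-0.105,-0.068,0],"angular": [0,0,0]},
    {"gripper": 255,"offset": [-0.105,-0.068,0],"angular": [0,0,0]},
    {"gripper": 255,"offset": [-0.105,-0.068,0],"angular": [0,0,0]},
    {"gripper": 255,"offset": [-0.105,-0.068,0.03],"angular": [0,0,0]},
    {"gripper": 255,"offset": [-0.105,-0.068,0.06],"angular": [0,0,0]},
  ],
)

```text
t: 2.15
eef_pos: [0.6495, 0.0009, 0.2202]
tool_rot: [0.001, -0.032, 1.0, 0.001]
contact_force: [0.3, 1.0, -0.7]
gripper_width: -0.001
grasp_force: 0.0
```

Request:
drive_tool(
  deltas=[
    {"gripper": 255,"offset": [0,0,0.03],"angular": [0,0,0]},
    {"gripper": 255,"offset": [0,0,0.055],"angular": [0,0,0]},
    {"gripper": 255,"offset": [0,0,0.055],"angular": [0,0,0]},
  ],
)

```text
t: 2.45
eef_pos: [0.646, 0.0018, 0.1617]
tool_rot: [-0.004, -0.032, 0.999, 0.0]
contact_force: [-0.6, 0.5, -0.3]
gripper_width: -0.007
grasp_force: 0.0
```

Request:
drive_tool(
  deltas=[
    {"gripper": 255,"offset": [0.013,0,0],"angular": [0,0,0]},
    {"gripper": 255,"offset": [0.026,0.001,0],"angular": [0,0,0]},
    {"gripper": 255,"offset": [0.039,0.002,0],"angular": [0,0,0]},
    {"gripper": 255,"offset": [0.052,0.003,0],"angular": [0,0,0]},
    {"gripper": 255,"offset": [0.063,0.004,0],"angular": [0,0,0]},
  ],
)

```text
t: 2.95
eef_pos: [0.5857, 0.0005, 0.1672]
tool_rot: [0.001, -0.031, 1.0, 0.0]
contact_force: [0.4, -0.1, -0.1]
gripper_width: 0.003
grasp_force: 0.3
```

Request:
drive_tool(
  deltas=[
    {"gripper": 255,"offset": [0.01,0,0],"angular": [0,0,0]},
    {"gripper": 255,"offset": [0.02,0,0.002],"angular": [0,0,0]},
    {"gripper": 255,"offset": [0.03,0.001,0.006],"angular": [0,0,0]},
    {"gripper": 255,"offset": [0.03,0.001,0.011],"angular": [0,0,0]},
    {"gripper": 255,"offset": [0.03,0.001,0.016],"angular": [0,0,0]},
  ],
)

```text
t: 3.45
eef_pos: [0.5553, -0.0016, 0.149]
tool_rot: [-0.0, -0.031, 1.0, 0.0]
contact_force: [-0.4, -0.4, 0.3]
gripper_width: 0.004
grasp_force: 0.3
```

Request:
drive_tool(
  deltas=[
    {"gripper": 255,"offset": [0,0,0.003],"angular": [0,0,0]},
    {"gripper": 255,"offset": [0,0,0.006],"angular": [0,0,0]},
    {"gripper": 255,"offset": [0,0,0.009],"angular": [0,0,0]},
  ],
)

```text
t: 3.75
eef_pos: [0.5558, -0.0017, 0.1401]
tool_rot: [-0.0, -0.031, 1.0, -0.0]
contact_force: [-0.7, 0.1, 1.4]
gripper_width: 0.006
grasp_force: 1.0
```

Request:
drive_tool(
  deltas=[
    {"gripper": 255,"offset": [0,0,0.001],"angular": [0,0,0]},
    {"gripper": 255,"offset": [0,0,0.002],"angular": [0,0,0]},
    {"gripper": 255,"offset": [0,0,0.003],"angular": [0,0,0]},
  ],
)

```text
t: 4.05
eef_pos: [0.5558, -0.0018, 0.1394]
tool_rot: [-0.0, -0.03, 1.0, 0.0]
contact_force: [-10.3, -0.6, 31.0]
gripper_width: 0.001
grasp_force: 15.2
```

```bash
python3 - <<'E'
from h import *
import pickle
print(bot.get_obs()['contact_force'])
im=optics.read_camera('scene')
cv2.imwrite('pics/s1.png',cv2.resize(im[180:270,240:360],None,fx=4,fy=4))
E
```

```text
[-10.32599053  -0.55172963  30.95405754]
```

View pics/s1.png

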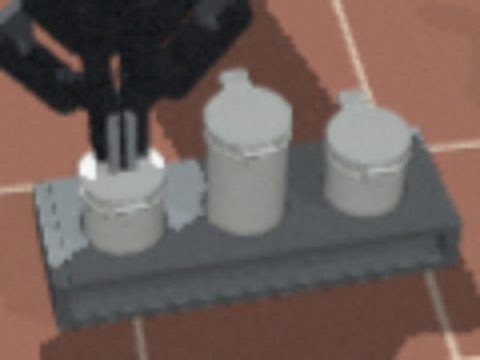

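s1's cap (left) is now shut flat under the fingertips, and the tall and third caps are unchanged. I'll retreat and tilt next.

Request:
drive_tool(
  deltas=[
    {"gripper": 255,"offset": [0,0,-0.04],"angular": [0,0,0]},
    {"gripper": 255,"offset": [0,0,-0.08],"angular": [0,0,0]},
    {"gripper": 255,"offset": [0.03,0.02,-0.1],"angular": [0,0,0]},
    {"gripper": 255,"offset": [0.065,0.04,-0.1],"angular": [0,0,0]},
    {"gripper": 255,"offset": [0.105,0.05,-0.1],"angular": [0,0,0]},
  ],
)

```text
t: 4.6
eef_pos: [0.4476, 0.0435, 0.2383]
tool_rot: [0.001, -0.031, 1.0, 0.001]
contact_force: [-0.9, -0.2, 0.4]
gripper_width: -0.001
grasp_force: 0.0
```

```bash
cat >> h.py <<'E'
AX=np.array([.556,.060]); YAW=3.7
def C(d,z,tilt=45,w=.011,ax=AX):
    """TCP for upper-front tip corner at d (rack x from pot axis), height z"""
    t=np.radians(tilt); u=np.array([np.cos(np.radians(YAW)),np.sin(np.radians(YAW))])
    f=-.073*np.sin(t)-w*np.cos(t); h=.073*np.cos(t)-w*np.sin(t)
    return np.r_[ax+(d+f)*u,z+h]
E
python3 - <<'E'
from h import *
print(tcp(), C(-.055,.15),to(C(-.055,.15),RT(YAW,45)))
E
```

```text
(array([0.44763856, 0.04349307, 0.23829191]), Rotation.from_matrix(array([[-9.98034591e-01, -6.26024155e-02,  2.80937698e-03],
                            [-6.25994679e-02,  9.98038096e-01,  1.12522279e-03],
                            [-2.87430691e-03,  9.47145763e-04, -9.99995421e-01]]))) [0.44184148 0.0526177  0.19384062] (array([0.0053, 0.0094, 0.0444]), array([ 0.   , -0.996, -0.003]))
```

Request:
drive_tool(
  deltas=[
    {"gripper": 255,"offset": [0.005,0.009,0.04],"angular": [0,-0.19,0]},
    {"gripper": 255,"offset": [0.005,0.009,0.04],"angular": [0,-0.38,0]},
    {"gripper": 255,"offset": [0.005,0.009,0.04],"angular": [0,-0.57,0]},
    {"gripper": 255,"offset": [0.005,0.009,0.04],"angular": [0,-0.76,0]},
    {"gripper": 255,"offset": [0.005,0.009,0.04],"angular": [0,-0.95,0]},
  ],
)

```text
t: 5.1
eef_pos: [0.4328, 0.0409, 0.184]
tool_rot: [0.191, -0.034, 0.981, -0.018]
contact_force: [-0.4, -1.2, -0.5]
gripper_width: 0.003
grasp_force: 0.0
```

```bash
python3 - <<'E'
from h import *
o=bot.get_obs(); print(o['q']); p,r=tcp(o); t=np.degrees(np.arcsin(np.hypot(*r.as_matrix()[:2,2]))); print(p,t)
for d,z in ((-.055,.076),(-.05,.076),(-.028,.076)): print(C(d,z),to(C(d,z),RT(YAW,45)))
im=optics.read_camera('wrist');cv2.imwrite('pics/w2.png',im)
E
```

```text
[-0.25222244  0.16294107 -0.07345696  2.42487838  0.6741894   0.24463422
  0.68634259]
[0.43284527 0.04089534 0.18399284] 22.132990219697408
[0.44184148 0.0526177  0.11984062] (array([0.0148, 0.0142, 0.0626]), array([-0.054, -0.512,  0.029]))
[0.44683106 0.05294036 0.11984062] (array([0.0102, 0.0142, 0.0644]), array([-0.054, -0.512,  0.029]))
[0.4687852  0.05436007 0.11984062] (array([-0.0102,  0.0143,  0.0727]), array([-0.054, -0.512,  0.029]))
```

```bash
python3 - <<'E'
from h import *
for d,z in ((-.05,.12),(-.05,.072),(-.036,.072)): print(C(d,z,20),to(C(d,z,20),RT(YAW,20)))
E
```

```text
[0.47087372 0.05449513 0.18483534] (array([-0.0368,  0.0127,  0.0131]), array([-0.06 ,  0.045,  0.014]))
[0.47087372 0.05449513 0.13683534] (array([-0.0188,  0.0149,  0.0576]), array([-0.06 ,  0.045,  0.014]))
[0.48484454 0.05539858 0.13683534] (array([-0.0318,  0.015 ,  0.0628]), array([-0.06 ,  0.045,  0.014]))
```

Request:
drive_tool(
  deltas=[
    {"gripper": 255,"offset": [-0.037,0.013,0.013],"angular": [-0.06,0.045,0.014]},
    {"gripper": 255,"offset": [-0.037,0.013,0.013],"angular": [-0.06,0.045,0.014]},
  ],
)

```text
t: 5.35
eef_pos: [0.4758, 0.0548, 0.1868]
tool_rot: [0.175, -0.029, 0.984, 0.008]
contact_force: [0.0, -0.3, 0.5]
gripper_width: 0.005
grasp_force: 0.0
```

```bash
python3 - <<'E'
from h import *
p,r=tcp();print(p,bot.get_obs()['q'])
for d,z in ((-.05,.12),(-.05,.072),(-.036,.072)): print(C(d,z,20),to(C(d,z,20),RT(YAW,20)))
E
```

```text
[0.47581691 0.05484672 0.18683922] [-0.11820917  0.22947904 -0.18269812  2.30858016  0.41402618  0.28519373
  0.96211581]
[0.47087372 0.05449513 0.18483534] (array([ 0.0053, -0.0001,  0.0002]), array([ 0.006,  0.003, -0.007]))
[0.47087372 0.05449513 0.13683534] (array([ 0.0219, -0.0004,  0.0452]), array([ 0.006,  0.003, -0.007]))
[0.48484454 0.05539858 0.13683534] (array([ 0.0087, -0.0003,  0.0501]), array([ 0.006,  0.003, -0.007]))
```

Request:
drive_tool(
  deltas=[
    {"gripper": 255,"offset": [0.005,0,0.0],"angular": [0,0,0]},
    {"gripper": 255,"offset": [0.014,0,0.022],"angular": [0,0,0]},
    {"gripper": 255,"offset": [0.022,0,0.045],"angular": [0,0,0]},
    {"gripper": 255,"offset": [0.022,0,0.045],"angular": [0,0,0]},
  ],
)

```text
t: 5.75
eef_pos: [0.4647, 0.0532, 0.134]
tool_rot: [0.171, -0.031, 0.985, 0.006]
contact_force: [-0.3, -0.1, 1.0]
gripper_width: 0.003
grasp_force: 0.0
```

```bash
python3 - <<'E'
from h import *
p,r=tcp();print(p,bot.get_obs()['q'])
for d,z in ((-.05,.072),(-.033,.072),(-.03,.072)): print(to(C(d,z,20),RT(YAW,20)))
im=optics.read_camera('scene')
w=optics.read_camera('wrist')
cv2.imwrite('pics/s2.png',np.hstack([cv2.resize(im[170:270,240:360],(560,466)),cv2.resize(w[60:,200:360],(0,0),fx=1.29,fy=1.29)[:466]]))
E
```

```text
[0.46474188 0.05323454 0.13401524] [-0.1445928   0.33125732 -0.16445665  2.36200983  0.84950708  0.17313612
  0.52160157]
(array([-0.0068,  0.0009, -0.0006]), array([-0.001, -0.006, -0.003]))
(array([-0.0228,  0.0009,  0.0052]), array([-0.001, -0.006, -0.003]))
(array([-0.0256,  0.0009,  0.0062]), array([-0.001, -0.006, -0.003]))Traceback (most recent call last):
  File "<stdin>", line 6, in <module>
    return _nx.concatenate(arrs, 1, dtype=dtype, casting=casting)
           ~~~~~~~~~~~~~~~^^^^^^^^^^^^^^^^^^^^^^^^^^^^^^^^^^^^^^^
ValueError: all the input array dimensions except for the concatenation axis must match exactly, but along dimension 0, the array at index 0 has size 466 and the array at index 1 has size 464
```

```bash
python3 - <<'E'
from h import *
for d in (-.045,-.036,-.033,-.030,-.027): print(d,C(d,.072,15),to(C(d,.072,15),RT(YAW,15)))
E
```

```text
-0.045 [0.48163635 0.05519112 0.13966558] (array([-0.0174,  0.001 ,  0.0008]), array([-0.   ,  0.106, -0.004]))
-0.036 [0.49061759 0.05577191 0.13966558] (array([-0.0259,  0.001 ,  0.0038]), array([-0.   ,  0.106, -0.004]))
-0.033 [0.49361134 0.05596551 0.13966558] (array([-0.0287,  0.001 ,  0.0049]), array([-0.   ,  0.106, -0.004]))
-0.03 [0.49660509 0.0561591  0.13966558] (array([-0.0315,  0.001 ,  0.0059]), array([-0.   ,  0.106, -0.004]))
-0.027 [0.49959883 0.0563527  0.13966558] (array([-0.0343,  0.001 ,  0.0069]), array([-0.   ,  0.106, -0.004]))
```

Request:
drive_tool(
  deltas=[
    {"gripper": 255,"offset": [-0.009,0.001,0],"angular": [0,0.05,0]},
    {"gripper": 255,"offset": [-0.0174,0.001,0.001],"angular": [0,0.106,0]},
    {"gripper": 255,"offset": [-0.022,0.001,0.0025],"angular": [0,0.106,0]},
    {"gripper": 255,"offset": [-0.0259,0.001,0.004],"angular": [0,0.106,0]},
    {"gripper": 255,"offset": [-0.0259,0.001,0.004],"angular": [0,0.106,0]},
  ],
)

```text
t: 6.35
eef_pos: [0.4923, 0.056, 0.1409]
tool_rot: [0.132, -0.03, 0.991, 0.005]
contact_force: [-0.3, -0.1, 0.1]
gripper_width: 0.001
grasp_force: 0.0
```

```bash
python3 - <<'E'
from h import *
p,r=tcp();print(p,bot.get_obs()['q'])
for d in (-.036,-.03): print(to(C(d,.072,15),RT(YAW,15)))
im=optics.read_camera('scene')
w=optics.read_camera('wrist')
cv2.imwrite('pics/s2.png',np.hstack([cv2.resize(im[170:270,240:360],(460,420)),w[:,150:450]]))
E
```

```text
[0.49234881 0.05600208 0.14087351] [ 0.07386228  0.37994355 -0.39539533  2.24153638  0.62373192  0.34424625
  0.78559464]
(array([ 0.002 , -0.0001,  0.0007]), array([ 0.   ,  0.005, -0.005]))
(array([-0.0038, -0.0001,  0.0023]), array([ 0.   ,  0.005, -0.005]))
```

View pics/s2.png

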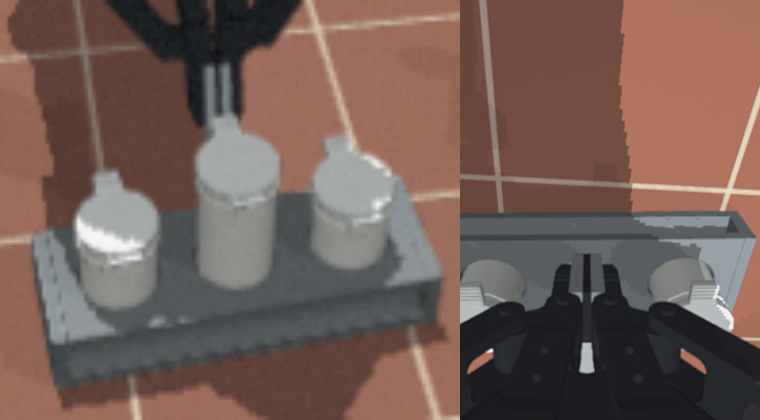

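The fingertips stand right in front of the tall tab and lined up with it, below tab level. I'll touch it, then lift.

Request:
drive_tool(
  deltas=[
    {"gripper": 255,"offset": [-0.002,0,0.0005],"angular": [0,0,0]},
    {"gripper": 255,"offset": [-0.004,0,0.001],"angular": [0,0,0]},
    {"gripper": 255,"offset": [-0.006,0,0.0015],"angular": [0,0,0]},
  ],
)

```text
t: 6.75
eef_pos: [0.4987, 0.0568, 0.141]
tool_rot: [0.132, -0.03, 0.991, 0.005]
contact_force: [0.8, -0.3, -0.3]
gripper_width: -0.003
grasp_force: 0.0
```

Request:
drive_tool(
  deltas=[
    {"gripper": 255,"offset": [-0.001,0,0.0003],"angular": [0,0,0]},
    {"gripper": 255,"offset": [-0.002,0,0.0006],"angular": [0,0,0]},
    {"gripper": 255,"offset": [-0.003,0,0.0009],"angular": [0,0,0]},
  ],
)

```text
t: 7.05
eef_pos: [0.5, 0.0567, 0.1401]
tool_rot: [0.13, -0.03, 0.991, 0.004]
contact_force: [-9.2, 0.2, 3.5]
gripper_width: 0.001
grasp_force: 3.7
```

Request:
drive_tool(
  deltas=[
    {"gripper": 255,"offset": [-0.0008,0,-0.003],"angular": [0,0,0]},
    {"gripper": 255,"offset": [-0.0016,0,-0.006],"angular": [0,0,0]},
    {"gripper": 255,"offset": [-0.0028,0,-0.009],"angular": [0,0,0]},
    {"gripper": 255,"offset": [-0.0042,0,-0.012],"angular": [0,0,0]},
    {"gripper": 255,"offset": [-0.0056,0,-0.015],"angular": [0,0,0]},
  ],
)

```text
t: 7.55
eef_pos: [0.5024, 0.0568, 0.1567]
tool_rot: [0.131, -0.03, 0.991, 0.005]
contact_force: [-4.9, 0.5, 0.9]
gripper_width: 0.001
grasp_force: 2.0
```

```bash
python3 - <<'E'
from h import *
w=optics.read_camera('wrist');im=optics.read_camera('scene')
cv2.imwrite('pics/s3.png',np.hstack([cv2.resize(im[170:270,240:360],(460,420)),w[:,150:450]]))
E
```

```text
(no output)
```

View pics/s3.png

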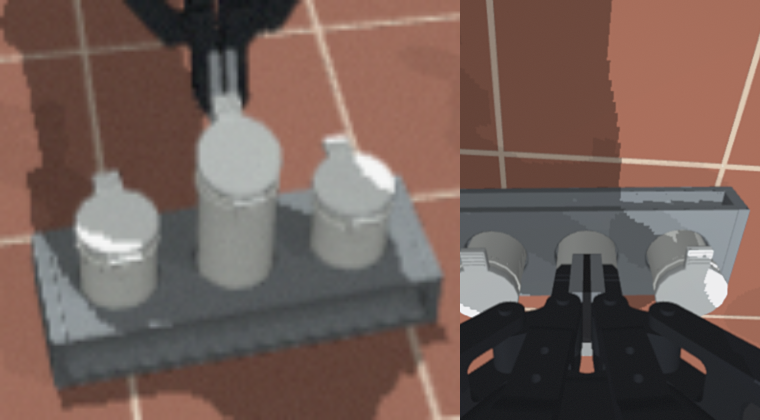

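The tall cap is lifting, now about 15° open. I'll follow the arc.

Request:
drive_tool(
  deltas=[
    {"gripper": 255,"offset": [-0.0057,0,-0.0065],"angular": [0,0,0]},
    {"gripper": 255,"offset": [-0.0125,0,-0.0132],"angular": [0,0,0]},
    {"gripper": 255,"offset": [-0.0206,0,-0.0189],"angular": [0,0,0]},
    {"gripper": 255,"offset": [-0.0295,0,-0.0231],"angular": [0,0,0]},
    {"gripper": 255,"offset": [-0.039,0,-0.0256],"angular": [0,0,0]},
  ],
)

```text
t: 8.15
eef_pos: [0.5355, 0.0587, 0.1928]
tool_rot: [0.133, -0.03, 0.991, 0.005]
contact_force: [0.7, -0.4, -0.6]
gripper_width: -0.003
grasp_force: 0.2
```

Request:
drive_tool(
  deltas=[
    {"gripper": 255,"offset": [-0.006,0,0.003],"angular": [0,0,0]},
    {"gripper": 255,"offset": [-0.012,0,0.006],"angular": [0,0,0]},
    {"gripper": 255,"offset": [-0.018,0,0.009],"angular": [0,0,0]},
    {"gripper": 255,"offset": [-0.024,0,0.012],"angular": [0,0,0]},
    {"gripper": 255,"offset": [-0.029,0,0.015],"angular": [0,0,0]},
  ],
)

```text
t: 8.65
eef_pos: [0.5663, 0.0608, 0.1844]
tool_rot: [0.132, -0.03, 0.991, 0.005]
contact_force: [-1.4, -0.1, -0.5]
gripper_width: 0.004
grasp_force: 0.3
```

```bash
python3 - <<'E'
from h import *
im=optics.read_camera('scene')
t=optics.read_camera('top')
cv2.imwrite('pics/s4.png',np.hstack([cv2.resize(im[170:270,240:360],(460,383)),cv2.resize(t[160:220,205:255+45],(606,383))[:,266:]]))
E
```

```text
(no output)
```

View pics/s4.png

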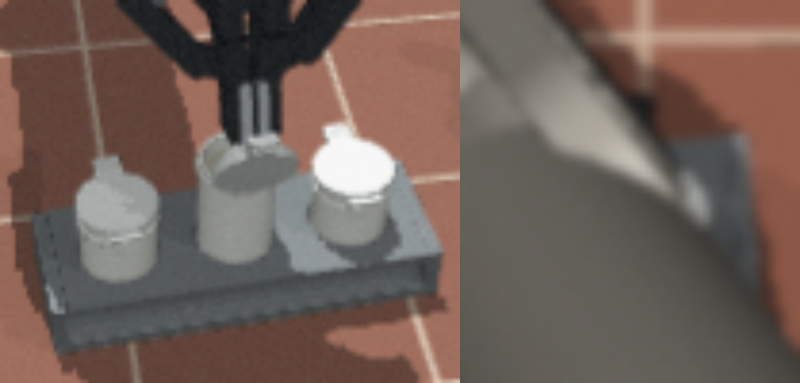

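The tall cap now leans back about 115–120°, and the other two caps are shut. I'll retreat up and level the tool so I can see the pen ring.

```bash
python3 - <<'E'
from h import *
print(to([.55,.060,.25],RT(YAW,15)),to([.515,.058,.28],RT(YAW,0)))
E
```

```text
(array([-0.0011,  0.0003, -0.0675]), array([ 0.002,  0.004, -0.005])) (array([ 0.0249,  0.0006, -0.1056]), array([ 0.002,  0.337, -0.005]))
```

Request:
drive_tool(
  deltas=[
    {"gripper": 255,"offset": [0,0,-0.034],"angular": [0,0,0]},
    {"gripper": 255,"offset": [-0.001,0,-0.0675],"angular": [0,0,0]},
    {"gripper": 150,"offset": [0.025,0.0006,-0.106],"angular": [0,0.16,0]},
    {"gripper": 0,"offset": [0.025,0.0006,-0.106],"angular": [0,0.337,0]},
    {"gripper": 0,"offset": [0.025,0.0006,-0.106],"angular": [0,0.337,0]},
  ],
)

```text
t: 9.25
eef_pos: [0.5161, 0.0578, 0.282]
tool_rot: [0.001, -0.03, 1.0, 0.001]
contact_force: [0.3, 0.1, -0.9]
gripper_width: 0.504
grasp_force: 0.0
```

```bash
python3 - <<'E'
from h import *
import pickle
o=bot.get_obs(); print(tcp(o)[0],o['joint_vel'])
m=optics.camera_model('wrist'); im=optics.read_camera('wrist'); pickle.dump((m,im),open('w3.pkl','wb'))
p=proj(m,[.556,.06,.076]);print(p, tcp()[1].as_euler('xyz'))
x,y=p.astype(int); x0,y0=x-75,y-75
cv2.imwrite('pics/w3.png',cv2.resize(im[y0:y0+150,x0:x0+150],(600,600),interpolation=cv2.INTER_CUBIC)); print(x0,y0)
E
```

```text
[0.5160699  0.05784255 0.28195592] [-0.01082824 -0.00272385  0.01298253  0.08656393  0.03393381 -0.16057066
 -0.02755558]
[275.66108396 241.27136802] [ 3.1389293   0.00377215 -3.0811114 ]
200 166
```

View pics/w3.png

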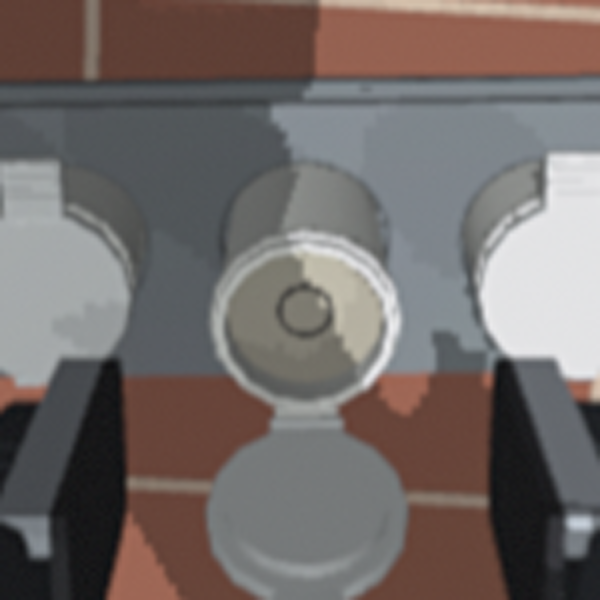

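The ring is at crop (305,310), i.e. pixel (276.3,243.5). The cap lies back past upright, well clear. On to the gauge.

```bash
python3 - <<'E'
from h import *
import pickle
m,im=pickle.load(open('w3.pkl','rb'))
print('spot',onz(m,276.25,243.5,.076),'rim',onz(m,200+306/4,166+318/4,.086))
print(to([.45,.31,.26],RT(YAW)))
E
```

```text
spot [0.5581547  0.06066721 0.076     ] rim [0.55578255 0.06072566 0.086     ]
(array([0.0501, 0.2555, 0.0211]), array([ 0.003,  0.005, -0.005]))
```

Request:
drive_tool(
  deltas=[
    {"gripper": 0,"offset": [0.05,0.255,0],"angular": [0,0,0]},
    {"gripper": 0,"offset": [0.05,0.255,0],"angular": [0,0,0]},
    {"gripper": 0,"offset": [0.05,0.255,0],"angular": [0,0,0]},
    {"gripper": 0,"offset": [0.05,0.255,0],"angular": [0,0,0]},
    {"gripper": 0,"offset": [0.05,0.255,0],"angular": [0,0,0]},
  ],
)

```text
t: 9.8
eef_pos: [0.4499, 0.3014, 0.2798]
tool_rot: [0.001, -0.031, 1.0, 0.001]
contact_force: [1.3, 0.1, 0.5]
gripper_width: 1.003
grasp_force: 0.0
```

```bash
python3 - <<'E'
from h import *
print(to([.45,.31,.26],RT(YAW)))
E
```

```text
(array([-0.0006,  0.0086,  0.0199]), array([ 0.003,  0.003, -0.004]))
```

Request:
drive_tool(
  deltas=[
    {"gripper": 0,"offset": [0,0.004,0.01],"angular": [0,0,0]},
    {"gripper": 0,"offset": [0,0.004,0.02],"angular": [0,0,0]},
    {"gripper": 0,"offset": [0,0.004,0.02],"angular": [0,0,0]},
  ],
)

```text
t: 10.1
eef_pos: [0.4503, 0.3017, 0.2585]
tool_rot: [-0.001, -0.03, 1.0, -0.0]
contact_force: [-0.3, -1.0, -0.2]
gripper_width: 1.004
grasp_force: 0.0
```

```bash
python3 - <<'E'
from h import *
import pickle
o=bot.get_obs(); print(tcp(o)[0])
m=optics.camera_model('wrist'); im=optics.read_camera('wrist'); pickle.dump((m,im),open('w4.pkl','wb'))
print(proj(m,[.448,.309,.13]),proj(m,[.448,.309,.05]))
cv2.imwrite('pics/w4.png',im)
E
```

```text
[0.45031779 0.30173419 0.25845436]
[288.10293505 228.60992085] [285.10974001 197.01469277]
```

View pics/w4.png

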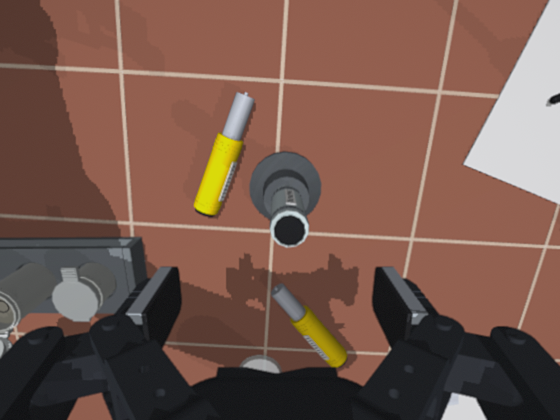

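```bash
python3 - <<'E'
from h import *
import pickle
m,im=pickle.load(open('w4.pkl','rb'))
g=im[215:245,270:310]; hsv=cv2.cvtColor(im,cv2.COLOR_BGR2HSV)
k=(im.max(2)<45).astype(np.uint8); n,l,s,c=cv2.connectedComponentsWithStats(k[205:255,262:318]); print(s,c+[262,205])
P=onz(m,289.5,229.5,.13); print(P, onz(m,207,212,.013), onz(m,345,362,.013))
print(to([P[0],P[1],.25],RT(YAW)),to([P[0],P[1],.145],RT(YAW)))
E
```

```text
[[   0    0   56   50 2178]
 [  13   12   29   27  622]] [[289.63085399 229.3466483 ]
 [289.04180064 230.03697749]]
[0.44855569 0.3099463  0.13      ] [0.47815284 0.23288782 0.013     ] [0.65392785 0.39503756 0.013     ]
(array([0.0019, 0.0084, 0.0094]), array([-0.   , -0.002, -0.007])) (array([0.0017, 0.0085, 0.1144]), array([-0.   , -0.002, -0.007]))
```

The gauge's black end is at (289.5,229.5), upright in its stand, with the yellow look-alikes lying clear of it. I'll align and descend.

Request:
drive_tool(
  deltas=[
    {"gripper": 0,"offset": [0.0018,0.0085,0],"angular": [0,0,0]},
    {"gripper": 0,"offset": [0.0018,0.0085,0.04],"angular": [0,0,0]},
    {"gripper": 0,"offset": [0.0018,0.0085,0.08],"angular": [0,0,0]},
    {"gripper": 0,"offset": [0.0018,0.0085,0.114],"angular": [0,0,0]},
    {"gripper": 0,"offset": [0.0018,0.0085,0.114],"angular": [0,0,0]},
  ],
)

```text
t: 10.65
eef_pos: [0.4471, 0.3102, 0.1436]
tool_rot: [-0.003, -0.03, 1.0, -0.001]
contact_force: [-1.0, -0.3, -0.1]
gripper_width: 0.998
grasp_force: 0.0
```

Request:
drive_tool(
  deltas=[
    {"gripper": 255,"offset": [0,0,0],"angular": [0,0,0]},
    {"gripper": 255,"offset": [0,0,0],"angular": [0,0,0]},
    {"gripper": 255,"offset": [0,0,0],"angular": [0,0,0]},
    {"gripper": 255,"offset": [0,0,0],"angular": [0,0,0]},
    {"gripper": 255,"offset": [0,0,0],"angular": [0,0,0]},
  ],
  grip_force=60,
)

```text
t: 11.15
eef_pos: [0.4494, 0.3122, 0.1486]
tool_rot: [0.001, -0.03, 1.0, 0.001]
contact_force: [-0.4, -3.6, 8.4]
gripper_width: 0.291
grasp_force: 58.3
```

Request:
drive_tool(
  deltas=[
    {"gripper": 255,"offset": [0,0,0],"angular": [0,0,0]},
    {"gripper": 255,"offset": [0,0,0],"angular": [0,0,0]},
    {"gripper": 255,"offset": [0,0,0],"angular": [0,0,0]},
  ],
)

```text
t: 11.45
eef_pos: [0.4494, 0.3122, 0.1486]
tool_rot: [0.001, -0.03, 1.0, 0.001]
contact_force: [-1.2, -3.0, 8.1]
gripper_width: 0.29
grasp_force: 58.3
```

Request:
drive_tool(
  deltas=[
    {"gripper": 255,"offset": [0,0,-0.02],"angular": [0,0,0]},
    {"gripper": 255,"offset": [0,0,-0.05],"angular": [0,0,0]},
    {"gripper": 255,"offset": [0,0,-0.09],"angular": [0,0,0]},
    {"gripper": 255,"offset": [0,0,-0.13],"angular": [0,0,0]},
    {"gripper": 255,"offset": [0,0,-0.13],"angular": [0,0,0]},
  ],
)

```text
t: 11.95
eef_pos: [0.4502, 0.3145, 0.283]
tool_rot: [0.004, -0.031, 1.0, 0.004]
contact_force: [0.6, -0.1, -2.0]
gripper_width: 0.291
grasp_force: 59.3
```

```bash
python3 - <<'E'
from h import *
import pickle
o=bot.get_obs(); print(tcp(o)[0],o['contact_force'],o['torque'])
print(to([.557,.0605,.278],RT(YAW)))
t=optics.read_camera('top');s=optics.read_camera('scene');pickle.dump((t,s),open('lift.pkl','wb'))
E
```

```text
[0.45015829 0.31448935 0.28297242] [ 0.59763193 -0.08638914 -2.02312822] [ 0.06787653 -0.0643257  -0.03923135]
(array([-0.091 , -0.2601,  0.0039]), array([ 0.009,  0.011, -0.004]))
```

Request:
drive_tool(
  deltas=[
    {"gripper": 255,"offset": [-0.016,-0.045,0],"angular": [0,0,0]},
    {"gripper": 255,"offset": [-0.032,-0.09,0],"angular": [0,0,0]},
    {"gripper": 255,"offset": [-0.048,-0.135,0],"angular": [0,0,0]},
    {"gripper": 255,"offset": [-0.064,-0.18,0],"angular": [0,0,0]},
    {"gripper": 255,"offset": [-0.08,-0.225,0],"angular": [0,0,0]},
  ],
)

```text
t: 12.55
eef_pos: [0.5416, 0.0903, 0.2749]
tool_rot: [-0.001, -0.031, 1.0, 0.001]
contact_force: [1.1, 1.5, -1.6]
gripper_width: 0.29
grasp_force: 59.5
```

```bash
python3 - <<'E'
from h import *
print(tcp()[0],to([.5575,.0615,.278],RT(YAW)))
E
```

```text
[0.54161115 0.09027967 0.2749379 ] (array([-0.0141, -0.0297, -0.0031]), array([ 0.002, -0.004, -0.004]))
```

Request:
drive_tool(
  deltas=[
    {"gripper": 255,"offset": [-0.007,-0.015,0],"angular": [0,0,0]},
    {"gripper": 255,"offset": [-0.014,-0.029,0],"angular": [0,0,0]},
    {"gripper": 255,"offset": [-0.014,-0.029,0],"angular": [0,0,0]},
    {"gripper": 255,"offset": [-0.014,-0.029,0],"angular": [0,0,0]},
  ],
)

```text
t: 12.95
eef_pos: [0.5572, 0.0662, 0.2762]
tool_rot: [-0.001, -0.032, 0.999, 0.001]
contact_force: [-0.1, -0.0, -3.4]
gripper_width: 0.294
grasp_force: 59.6
```

```bash
python3 - <<'E'
from h import *
import pickle
o=bot.get_obs(); print(tcp(o)[0],o['contact_force'],to([.5575,.0615,.278],RT(YAW)))
m=optics.camera_model('wrist'); im=optics.read_camera('wrist'); pickle.dump((m,im),open('w5.pkl','wb'))
# expected pixels of foot, ring, rim
print(proj(m,[*tcp()[0][:2],tcp()[0][2]-.1386]),proj(m,[.557,.0607,.076]),proj(m,[.557,.0607,.086]))
# white rim/inside mask near
x,y=proj(m,[.557,.0607,.086]).astype(int)
g=cv2.cvtColor(im,cv2.COLOR_BGR2GRAY)[y-60:y+60:5,x-60:x+60:4]
for r in g: print(' '.join(f'{v:3d}' for v in r))
print(x,y)
E
```

```text
[0.5572188  0.06618    0.27617712] [-0.13675522 -0.01823274 -3.3558928 ] (array([ 0.    , -0.0047, -0.0018]), array([ 0.004, -0.001, -0.002]))
[276.69219231 225.83069134] [269.48850652 200.7093494 ] [269.27634981 203.94057907]
 71 113  73  71  71  72  71  71  71  71  72  72  70  71  83 111 110 110 111 110 110 111 111 110 111 110 110 110 111 110
 66  98  66  67  66  64  63  65  65  66  67  67  67  65  89 101 103 103 110 111 113 109 109 109 109 111 108 108 108 107
 84  84  85  86  86  86  86  86  85  85  85  87  94 140 143 142 142 142 141 144 142 136 135 135 134 135 135 134 137 142
 87  88  87  87  86  87  86  87  86  87  86  86  86 136 142 142 142 142 142 141 135 134 135 135 134 134 134 134 133 133
 87  87  88  87  87  87  87  87  87  86  86  87  86 130 134 139 143 142 142 139 134 134 134 134 133 133 133 134 134 134
 82  83  87  86  86  87  86  86  87  86  86  85  87 117  96 109 110 118 142 135 134 134 134 134 134 134 134 133 134 115
 91  91  90  82  86  86  86  86  86  85  85  80  99 140 137 135 131 128 118 109 135 134 134 134 133 132 134 118 135 139
122 121  88  87  80  85  86  87  
[... 1314 characters left out ...]
  77  77  77  78  77  88 115 102  78  83  78  75  76  86 113 117 117 117 117 117 118 117 117
 77 127  77  78  77  78  78  77  77  78  89 121 112  60  85  71  87  84  79  87  68  77 117 117 118 117 117 117 117 117
 78 127  77  77  77  78  78  78  78 105 120 118  72 101 115 115 129 112  90 119 101  66  96 117 117 117 117 118 117 117
 77 127  77  77  77  77  77  78  76 121 120  65  92 116 114 115 131  84  76 128 102  97  78 103 116 117 117 117 117 117
 76 127  76  78  77  78  77  74  78 105 101  77  87 117 115 114 125 121 106 130 103  98  86  77  70  85 108 109 118 117
109 127 116 120 124 124 119  73  72  56  21  85  85 104 115 115 129 112 126 128 106  98  90  80  25 102 103 102 117 118
269 203
```

Request:
drive_tool(
  deltas=[
    {"gripper": 255,"offset": [0,-0.0045,0.012],"angular": [0,0,0]},
    {"gripper": 255,"offset": [0,-0.0045,0.024],"angular": [0,0,0]},
    {"gripper": 255,"offset": [0,-0.0045,0.037],"angular": [0,0,0]},
    {"gripper": 255,"offset": [0,-0.0045,0.037],"angular": [0,0,0]},
  ],
)

```text
t: 13.4
eef_pos: [0.5567, 0.06, 0.237]
tool_rot: [-0.002, -0.031, 1.0, 0.001]
contact_force: [-0.2, -0.3, -2.6]
gripper_width: 0.294
grasp_force: 59.6
```

```bash
python3 - <<'E'
from h import *
import pickle
o=bot.get_obs(); print(tcp(o)[0],o['contact_force'],to([.5575,.0615,.238],RT(YAW)))
m=optics.camera_model('wrist'); im=optics.read_camera('wrist'); pickle.dump((m,im),open('w6.pkl','wb'))
p=tcp()[0]
print('foot',proj(m,[p[0],p[1],p[2]-.1386]),'front',proj(m,[p[0]-.009,p[1],p[2]-.1386]),'ring',proj(m,[.557,.0607,.076]),'rim',proj(m,[.557,.0607,.086]))
x,y=proj(m,[.557,.0607,.086]).astype(int)
g=cv2.cvtColor(im,cv2.COLOR_BGR2GRAY)[y-36:y+60:3,x-45:x+45:3]
print(x-45,y-36)
for r in g: print(' '.join(f'{v:3d}' for v in r))
E
```

```text
[0.55671033 0.05997202 0.2369903 ] [-0.17371048 -0.30889449 -2.56932157] (array([-0.0009,  0.0015, -0.001 ]), array([ 0.002, -0.005, -0.003]))
foot [276.43435127 227.9696738 ] front [277.28296667 215.30035896] ring [277.11232385 216.6930868 ] rim [277.15930737 221.03938942]
232 185
 85  85  86  86  86  87  85  86  80 108 139 140 141 138 137 134 133 130 127 122 116 101 135 134 134 133 134 134 134 134
 86  86  86  86  85  86  87  86  81 133 139 140 140 138 137 134 132 130 127 123 118  99 114 135 134 133 134 134 133 134
 86  86  87  86  87  87  86  76 103 137 139 140 137 133 142 141 133 127 125 122 118 111  89 133 134 134 134 133 134 133
 86  86  86  85  85  86  85  74 119 137 136 187 208 208 183 182 198 212 197 150 114 113 102 117 133 133 133 133 133 132
 89  86  86  85  86  85  84  84 132 153 212 182 221 226 220 206 223 223 207 185 195 114 102 107 134 133 133 133 133 133
 94  93  87  86  86  86  81  97 194 207 223 189 134 121 180 183 182 184 164 222 198 207 132 103 143 135 133 133 133 133
 95  94  94  93  85  85  80 164 209 227 142 163 189 190 188 188 188 188 189 145 196 223 204 107 1
[... 2322 characters left out ...]
  27  49  99 113 115 117 117 115 117 128  91 110 112 130 108 101  97  88  78  22  28 103 106 105 105
 65  74  73 107  52  27  46 108 113 116 117 116 116 116 131  99  90 109 132 109 100  97  91  77  23  26  95 105 104 105
 74  73  92 107  32  22  59 111 114 116 117 117 115 116 131 105 101  84 124 116 102  97  91  81  25  29  75 105 105 105
 74  73  76  92  27  20  86 111 114 116 117 117 115 118 131  92  78  88 125 119 101  97  92  81  35  25  52 105 104 105
 73  73  73  91  28  18 105 111 113 117 117 116 115 118 129 125 126 130 133 127 102  97  93  83  48  25  33 106 105 105
 73  72  73  63  26  19 107 111 113 116 117 117 115 117 132  82  74  77 107 129 102  97  93  85  63  24  29 103 104 105
```

The foot edge matches the predicted position, and the ring centre is at about (.5578,.060). I'll shift 1 mm and descend in small steps.

Request:
drive_tool(
  deltas=[
    {"gripper": 255,"offset": [-0.001,0,0.006],"angular": [0,0,0]},
    {"gripper": 255,"offset": [-0.001,0,0.012],"angular": [0,0,0]},
    {"gripper": 255,"offset": [-0.001,0,0.017],"angular": [0,0,0]},
    {"gripper": 255,"offset": [-0.001,0,0.017],"angular": [0,0,0]},
    {"gripper": 255,"offset": [-0.001,0,0.017],"angular": [0,0,0]},
  ],
)

```text
t: 13.95
eef_pos: [0.5592, 0.0602, 0.2227]
tool_rot: [0.0, -0.031, 1.0, 0.001]
contact_force: [-0.0, -0.4, -1.6]
gripper_width: 0.29
grasp_force: 59.6
```

Request:
drive_tool(
  deltas=[
    {"gripper": 255,"offset": [0,0,0.001],"angular": [0,0,0]},
    {"gripper": 255,"offset": [0,0,0.002],"angular": [0,0,0]},
    {"gripper": 255,"offset": [0,0,0.002],"angular": [0,0,0]},
    {"gripper": 255,"offset": [0,0,0.002],"angular": [0,0,0]},
  ],
)

```text
t: 14.35
eef_pos: [0.5592, 0.0602, 0.2208]
tool_rot: [0.0, -0.031, 1.0, 0.001]
contact_force: [0.3, -0.0, -2.3]
gripper_width: 0.29
grasp_force: 59.6
```

Request:
drive_tool(
  deltas=[
    {"gripper": 255,"offset": [0.0014,0,0.001],"angular": [0,0,0]},
    {"gripper": 255,"offset": [0.0014,0,0.002],"angular": [0,0,0]},
    {"gripper": 255,"offset": [0.0014,0,0.003],"angular": [0,0,0]},
    {"gripper": 255,"offset": [0.0014,0,0.003],"angular": [0,0,0]},
    {"gripper": 255,"offset": [0.0014,0,0.003],"angular": [0,0,0]},
  ],
)

```text
t: 14.85
eef_pos: [0.5578, 0.0601, 0.2177]
tool_rot: [0.0, -0.031, 1.0, 0.001]
contact_force: [-0.2, 0.0, -2.4]
gripper_width: 0.289
grasp_force: 59.6
```

Request:
drive_tool(
  deltas=[
    {"gripper": 255,"offset": [0,0,0.0005],"angular": [0,0,0]},
    {"gripper": 255,"offset": [0,0,0.001],"angular": [0,0,0]},
    {"gripper": 255,"offset": [0,0,0.001],"angular": [0,0,0]},
    {"gripper": 255,"offset": [0,0,0.001],"angular": [0,0,0]},
  ],
)

```text
t: 15.25
eef_pos: [0.5579, 0.0601, 0.2169]
tool_rot: [0.0, -0.031, 1.0, 0.001]
contact_force: [0.2, -0.3, -0.6]
gripper_width: 0.293
grasp_force: 59.6
```

Request:
drive_tool(
  deltas=[
    {"gripper": 255,"offset": [0,0,0.0005],"angular": [0,0,0]},
    {"gripper": 255,"offset": [0,0,0.001],"angular": [0,0,0]},
    {"gripper": 255,"offset": [0,0,0.001],"angular": [0,0,0]},
    {"gripper": 255,"offset": [0,0,0.001],"angular": [0,0,0]},
  ],
)

```text
t: 15.65
eef_pos: [0.558, 0.0602, 0.2159]
tool_rot: [0.0, -0.031, 1.0, 0.001]
contact_force: [-1.0, -0.6, 0.7]
gripper_width: 0.289
grasp_force: 59.6
```

Request:
drive_tool(
  deltas=[
    {"gripper": 255,"offset": [0,0,0.0005],"angular": [0,0,0]},
    {"gripper": 255,"offset": [0,0,0.0005],"angular": [0,0,0]},
    {"gripper": 255,"offset": [0,0,0.0005],"angular": [0,0,0]},
  ],
)

```text
t: 15.95
eef_pos: [0.558, 0.0602, 0.2154]
tool_rot: [0.0, -0.031, 1.0, 0.001]
contact_force: [0.5, -0.3, 1.8]
gripper_width: 0.292
grasp_force: 59.6
```

Request:
drive_tool(
  deltas=[
    {"gripper": 255,"offset": [0,0,0.0005],"angular": [0,0,0]},
    {"gripper": 255,"offset": [0,0,0.0005],"angular": [0,0,0]},
    {"gripper": 255,"offset": [0,0,0.0005],"angular": [0,0,0]},
  ],
)

```text
t: 16.25
eef_pos: [0.558, 0.0602, 0.2149]
tool_rot: [0.0, -0.031, 1.0, 0.001]
contact_force: [-0.5, -0.4, 4.4]
gripper_width: 0.293
grasp_force: 59.7
```

Request:
drive_tool(
  deltas=[
    {"gripper": 255,"offset": [0,0,0.0004],"angular": [0,0,0]},
    {"gripper": 255,"offset": [0,0,0.0004],"angular": [0,0,0]},
    {"gripper": 255,"offset": [0,0,0.0004],"angular": [0,0,0]},
  ],
)

```text
t: 16.55
eef_pos: [0.558, 0.0601, 0.2147]
tool_rot: [0.0, -0.031, 1.0, 0.001]
contact_force: [-0.9, -0.1, 5.6]
gripper_width: 0.294
grasp_force: 60.1
```

Request:
drive_tool(
  deltas=[
    {"gripper": 255,"offset": [0,0,0.0003],"angular": [0,0,0]},
    {"gripper": 255,"offset": [0,0,0.0003],"angular": [0,0,0]},
    {"gripper": 255,"offset": [0,0,0.0003],"angular": [0,0,0]},
    {"gripper": 255,"offset": [0,0,0.0003],"angular": [0,0,0]},
  ],
)

```text
t: 16.95
eef_pos: [0.5581, 0.0602, 0.2146]
tool_rot: [0.001, -0.031, 1.0, 0.001]
contact_force: [-0.7, -1.1, 8.1]
gripper_width: 0.291
grasp_force: 60.2
```

```bash
python3 - <<'E'
from h import *
F=[]
for i in range(4): optics.read_camera('wrist'); F.append(bot.get_obs()['contact_force'][2])
print(F,tcp()[0])
E
```

```text
[np.float64(7.850344515796019), np.float64(8.78506078489773), np.float64(7.7766303453289405), np.float64(8.222510573498107)] [0.55812643 0.06019186 0.21466573]
```

```bash
python3 -c "
from station import bot
print(bot.hand_in())"
```

```text
the job is handed in; nothing more can be done
None
```

I handed the job in at about 17 s with the open short cap shut and the tall cap leaning back about 115–120°. The gauge is held upright on the pen ring at about 10 N; I judged it flush from the force and height readings, since the pin can't be read directly, and the hand-in returned no verdict.

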